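# Set, guard and key-hold the bench gas controller

### The arm

A 6-joint arm with a two-finger parallel gripper is mounted at the origin on a cart in front of the work surface, level with it; the furniture and walls round the work are solid. World frame = base frame: x ahead of the robot, y to its left, z up, the work surface at z = 0. Lengths are in m, angles in degrees, forces in N, time in s.
With the tool pointing down it reaches from about 0.25 to 0.725 m from the base axis. Payload 9.7 kg.
Tool frame: the origin (TCP) lies midway between the tips of the shut fingers; the grasp point (between the pads) lies 19 mm behind it; z points along the fingers, y is the direction in which the jaws open and shut (so a half turn about z gives the same grasp; the last joint's range is limited). The gripper opens to 85 mm and grips with 20 to 120 N. Pads are 22 mm wide; open, the fingers measure 114 mm over their backs; the gripper's body (76 mm by 85 mm) begins 54 mm behind the grasp point. The pads swing forward as they close: fully open they stand 13 mm farther back than shut.
Start: joints at [-73.854, 4.979, 10.078, 95.1, 0, 90], TCP at [0.153, -0.528, 0.231] pointing down, gripper open.
Joint ranges: [-179.16, 179.16], [-48.56, 103.87], [-65.8, 70.77], [-126.05, 130.52], [-82.76, 87.17], [-180, 180]. Speed limits (degrees/s): [127.2, 127.2, 147.25, 180, 180, 180].

### API

Orientations are given as [roll, pitch, yaw] about the fixed x, y, z axes, in that order (R = Rz(yaw) Ry(pitch) Rx(roll)).
In Python, from workcell import get_obs, camera, get_calibration, job_done gives the robot as it stands.
- The arm moves only by the tool play_rows, never from a script. Its argument "commands" is text: rows parted by semicolons, each of 5 numbers parted by spaces: the opening, from 0 (shut) to 1 (fully open), then the shift along the world's x, y, z in mm, then the turn about the world's z in degrees. A call has 1 to 10 rows; each row is the pose to reach, as a shift and turn from the pose commanded when the call began; what a row does not reach only later rows make up. A row lasts 1/12 s, in which the tool goes at most 41.7 mm and 7.16 degrees, less where a joint would pass 70% of its speed; a pose out of reach is approached as far as the arm can. A call with a gripper value outside its range is refused whole. The fingers move at their own pace and stop on an object; "force" is the grip in N (left out, the last holds). Time passes only in rows, so rows that repeat a pose let the fingers close. It gives the time, the measured TCP pose, the force and the opening at its end, in the units of the state.
- get_obs(): the state, without advancing time (a new reading comes with each control period).
- camera(name): name is "scene" or "top" or "wrist"; returns the picture (384x512x3 uint8, red, green, blue); there is no depth.
- get_calibration(name): a dict with "fx", "fy", "cx", "cy" (pixels), "eye" and "attitude" of the camera in the world; the wrist camera has in their place "mount" (4x4, takes a point from camera to tool coordinates, whose origin is the TCP and whose axes are the flange's). Camera axes: x right, y down, z forward; pixel columns grow to the right and rows downward; lengths in m; the calibration is good to about 2 mm. A picture is of the moment at which its call begins: read the wrist's pose just before it. get_calibration takes no time and is no camera call.
- job_done(): hands the job in, once; it reports no verdict.
The state is a dict: "time": time; "q": joint angles; "qd": joint speeds; "joint_efforts": joint torques, N m; "ee_pos": TCP position; "tcp_rot": TCP orientation; "wrist_force": force on the tool from outside, world axes, zero at the start; "torque": the same for the moment, N m; "opening": finger opening in m.
Only numpy, scipy, OpenCV 4.12 (cv2) and the standard library are available. Lean on these libraries where they do the work, as an engineer would, in place of code of your own. Each camera call takes 0.05 s, during which the arm holds its last target.

### The job

On the gas controller, turn the regulator knob until its pointer stands at the white set mark, then slide the guard hood all the way over the knob. Then take the key from its stand and push it fully home into the key cylinder without forcing it: sticky pins bind on a straight push, so wiggle it past them. Turn it a full quarter turn clockwise against its spring and finish still holding the key turned, without letting go; leave the other things on the bench where they are.

Things in the scene. Friction and masses are not known exactly. Their poses are not given: they have to be found in the camera images.
- unit: Gas controller: a fixed grey housing 120 (x) x 260 (y) x 50 mm high. Origin on the bench, under the knob's axis; its x points to its back (two brass hose barbs there), its y to the end where the guard is parked; the key cylinder is at the -y end, 95 mm from the knob.
- knob_grip (a point): On the knob's vertical axis, 73.5 mm above the bench, the height to grip. The black knob: a round skirt 46 mm across (top 59.5 mm above the bench), on it a grip bar 44 long x 12 thick x 24 mm high (top 83.5 mm above the bench). This point's x axis lies along the bar, the pointer (a white line) on its -x half; it turns with the knob.
- knob (a joint): Knob angle in rad: 0 when the pointer is toward the unit's front (the unit's -x), growing as it turns clockwise seen from above; stops at 0 and 2.0. It takes about 0.05 N m and stays where it is left. Starts at 0 to 0.3.
- mark (a joint): Angle of the white set mark in rad, on the same scale as the knob: the pointer stands at the mark when both values are equal. Lies at 0.9 to 1.4; it is inlaid and cannot be moved.
- mark_tab (a point): Centre of the white set mark, a flat tab 11 x 4 mm on the round black dial plate round the knob, 31.5 mm from the knob's axis, 52.5 mm above the bench. Its x axis points at the knob's axis.
- guard_fin (a point): Centre of the grip fin on top of the guard hood, 106 mm above the bench. The fin is 40 (unit's x) x 10 (unit's y) x 28 mm high, and stands on the hood's top face, 92 mm above the bench. The aluminium hood is a tunnel 72 x 66 mm, open at both ends, parked 90 mm to the unit's +y of the knob.
- guard (a joint): Travel of the guard hood in m toward the unit's -y: 0 parked, 0.090 at its stop, fully over the knob. Slides with about 2 N and stays where it is left.
- key_bow (a point): Centre of the key's black bow, its grip: 30 (x) x 10 (y) x 28 mm high, z up, x along its width. The key (30 g) stands upright in its stand, bow up, this point 56 mm above the bench. It is the same both ways round (half turn).
- key_tip (a point): The point of the key's steel blade, 48 mm below the bow's centre. The blade is 14 (x) x 5 (y) mm and 30 mm long below the collar; its last 4 mm narrow in x to this blunt point, by two faces 30 degrees from level.
- stand: Fixed key stand, a grey block 56 (x) x 46 (y) x 38 mm high, the slot for the key upright through its middle, long way along its x. Origin on the bench under its centre. The key's collar rests on its top.
- lock_mouth (a point): Centre of the keyway's mouth on the brass face of the key cylinder, 54 mm above the bench; axes as the unit's. The keyway goes straight down, 36 mm deep, 16 mm along the unit's x and 6.6 mm along its y while the cylinder is at 0, with a 1.5 mm chamfer. The key is home when its collar rests on the face, its point 30 mm below this point.
- plug (a joint): Turn of the key cylinder in rad: 0 at rest, growing clockwise seen from above, stop at 1.57 (quarter turn). A spring brings it back to 0 when let go; it takes 0.03 N m to start and 0.08 N m to hold at the stop. The key has about 0.1 rad of play in the keyway.
- disc: Bystander, not to be disturbed: a clear round resin disc with an insect, 67 mm across, 24 mm high. Origin at the centre of its underside.
- block: Bystander, not to be disturbed: a clear resin block with an insect, 34 x 70 x 22 mm. Origin at the centre of its underside.
- tape: Bystander, not to be disturbed: a roll of tape, 96 mm across, 25 mm high. Origin at the centre of its underside.
- loupe: Bystander, not to be disturbed: a folding pocket loupe, 38 x 30 x 18 mm. Origin at the centre of its underside.
- key_collar (a point): Centre of the underside of the key's collar, 18 mm below the bow's centre. The collar is 24 (x) x 20 (y) x 4 mm, right under the bow: fingertips can bear down on it.
- keyway_pins (a point): In the keyway, 14 mm below the mouth, between two hidden sticky pins 3.5 mm proud: one from its +x end 10 mm below the mouth, one from its -x end 18 mm below. A straight push binds on them, however hard. Press down lightly (5 to 15 N) and shift or rock the key about 1.5 mm to and fro along the keyway's long side: pins pushed back stay back for the moment and it slips past.
- pen: Bystander, not to be disturbed: a marker pen lying on the bench, 135 mm long, 17 mm thick. Origin at the centre of its underside.
- wash: Bystander, not to be disturbed: a clear wash bottle with a bent tube, 274 mm tall, 100 mm across. Origin at the centre of its underside.
- spray: Bystander, not to be disturbed: a white trigger spray bottle, 197 mm tall, 119 mm across. Origin at the centre of its underside.

How it is judged (in metres and radians):
On the way, in this order (a step that is already met when the one before it is completed fails the run):
1. the knob points at the mark, the guard still parked (angle between the x axis of knob_grip and the x axis of mark_tab, either way round below 0.14 rad and value of joint guard below 0.02 m), for 0.2 s.
2. the guard is fully over the knob, still set to the mark (angle between the x axis of knob_grip and the x axis of mark_tab, either way round below 0.14 rad and value of joint guard above 0.084 m), for 0.2 s.
3. the key is fully home in the cylinder (z of key_tip in the frame of lock_mouth below -0.027 m and horizontal distance between key_tip and lock_mouth below 0.004 m and angle between key_bow's own z axis and vertical below 0.15 rad), for 0.1 s.
At the end, for the whole second after the job is handed in: The knob within 0.14 rad of the mark, the guard within 6 mm of its stop over the knob, the key home within 3 mm, the cylinder turned at least 1.3 rad and held there by the gripper on the key through the last second (all of step 2 and all of step 3 and value of joint plug above 1.3 rad and contact force between the fingers and key above 1 N); the arm keeps its last pose, push and grip.
It fails at once if a bystander (disc, block, tape roll, loupe, pen, wash bottle or spray bottle) is pushed more than 30 mm (distance of any of disc, block, tape, loupe, pen, wash, spray from where it was at the start of the episode above 0.03 m).
It fails at once if the key is forced against the pins: part way in, it presses on the controller with more than 60 N (contact force between key and unit above 60 N and z of key_tip in the frame of lock_mouth between -0.027 and -0.01 m).
It also fails if it takes over 69 s, if anything falls off the work surface, if the arm or the gripper's body presses on something with over 40 N, if the wrist force passes 120 N, or if a joint passes its speed limit or range.

## Working session

There is one attempt and no reset: what is moved stays moved. The work goes in short steps, Python scripts to look and compute and a tool call to move; the robot and the scene stay as the last step left them, time stands still between calls to the robot, and variables do not carry over. Pictures are saved under pics/ and viewed, and the job is handed in when it is done.

Besides the shell and the picture viewer there is one more tool, called after "Request:" as a command line: name --argument value ..., lists and objects as JSON in quotes. play_rows: Moves the arm, as the interface text tells. Its arguments: {"type":"object","properties":{"commands":{"type":"string"},"force":{"type":"number"}},"required":["commands"]}

```bash
ls; mkdir -p pics
python3 - <<'E'
from workcell import *
import cv2
for n in ["scene","top","wrist"]:
    im=camera(n); cv2.imwrite(f"pics/{n}0.png",cv2.cvtColor(im,cv2.COLOR_RGB2BGR)); print(n,get_calibration(n))
print(get_obs())
E
```

```text
pics
scene {'fx': 434.9382994746018, 'fy': 434.9382994746018, 'cx': 254.28371105355413, 'cy': 183.76838975456317, 'eye': array([-0.15874402, -0.77235279,  1.38110537]), 'attitude': array([-1.40763092e+02,  1.48033252e-02, -4.03154921e+01])}
top {'fx': 471.36383245944427, 'fy': 471.36383245944427, 'cx': 256.1924143353939, 'cy': 188.09274339518518, 'eye': array([0.30550632, 0.05219452, 1.67447902]), 'attitude': array([-172.04586438,    0.25864383,  -90.89843948])}
wrist {'fx': 279.3798100277869, 'fy': 279.3798100277869, 'cx': 251.6312002510412, 'cy': 187.84027946211302, 'mount': array([[ 2.23665485e-03, -9.51348547e-01, -3.08108650e-01,
         7.87272542e-02],
       [ 9.99997416e-01,  2.00224503e-03,  1.07694532e-03,
        -1.01181968e-03],
       [-4.07641355e-04, -3.08110262e-01,  9.51350566e-01,
        -1.42485939e-01],
       [ 0.00000000e+00,  0.00000000e+00,  0.00000000e+00,
         1.00000000e+00]])}
{'time': 0.15, 'q': array([-7.38532801e+01,  5.00399932e+00,  1.00450809e+01,  9.50984690e+01,
        2.91728618e-03,  8.99999343e+01]), 'qd': array([-0.08853315, -0.13721577,  0.07776633,  0.03140909,  0.00411809,
       -0.06563335]), 'joint_efforts': array([ 1.85699886e-03, -5.20760572e+01,  4.65045083e+01,  1.38215968e-02,
        4.78042864e-05, -7.90846173e-06]), 'ee_pos': array([ 0.15292181, -0.52814098,  0.23074637]), 'tcp_rot': array([-1.79942613e+02, -2.91735057e-03,  1.61467827e+01]), 'wrist_force': array([-0.29884168,  0.81694197, -0.27877999]), 'torque': array([-0.03721253, -0.06163338,  0.02659602]), 'opening': 0.0854138724562504}
```

View pics/top0.png

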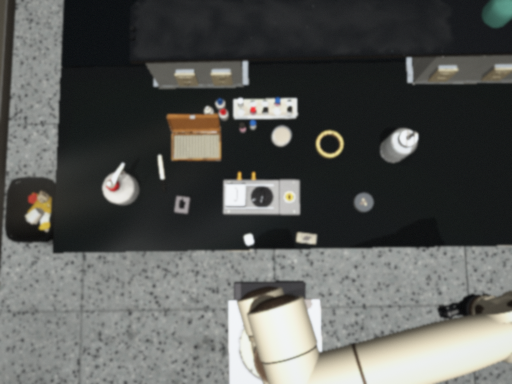

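View pics/scene0.png

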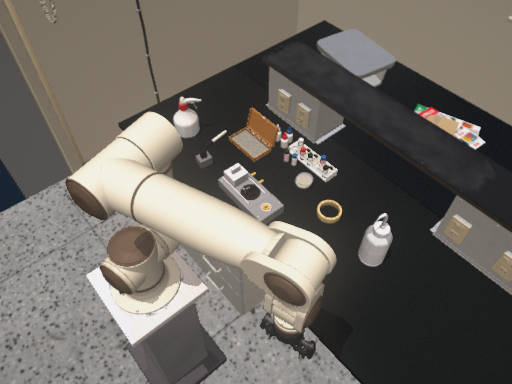

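Run:
```python
import cv2
a=cv2.imread("pics/top0.png"); print(a.shape)
```

```text
(384, 512, 3)
```

```bash
cat > h.py <<'E'
import numpy as np, cv2
from scipy.spatial.transform import Rotation as R
from workcell import *
def pose(name,obs=None):
    c=get_calibration(name)
    if name!='wrist':
        return c,R.from_euler('xyz',c['attitude'],degrees=True).as_matrix(),np.array(c['eye'])
    T=R.from_euler('xyz',obs['tcp_rot'],degrees=True).as_matrix(); M=c['mount']
    return c,T@M[:3,:3],T@M[:3,3]+obs['ee_pos']
def px2w(P,u,v,z):
    c,Rm,e=P; d=Rm@np.array([(u-c['cx'])/c['fx'],(v-c['cy'])/c['fy'],1]); return e+d*(z-e[2])/d[2]
def w2px(P,X):
    c,Rm,e=P; p=Rm.T@(np.array(X)-e); return np.array([c['fx']*p[0]/p[2]+c['cx'],c['fy']*p[1]/p[2]+c['cy']])
def snap(name,tag):
    o=get_obs(); im=cv2.cvtColor(camera(name),cv2.COLOR_RGB2BGR); cv2.imwrite(f'pics/{tag}.png',im)
    np.save(f'pics/{tag}.npy',np.array([o['ee_pos'],o['tcp_rot']])); return im,o
def wpose(tag):
    a=np.load(f'pics/{tag}.npy'); return pose('wrist',dict(ee_pos=a[0],tcp_rot=a[1]))
def crop(src,dst,x0,y0,x1,y1,k):
    im=cv2.imread(f'pics/{src}.png')[y0:y1,x0:x1]; cv2.imwrite(f'pics/{dst}.png',cv2.resize(im,None,fx=k,fy=k,interpolation=cv2.INTER_CUBIC))
E
python3 - <<'E'
from h import *
crop('top0','top0c',160,160,320,260,5)
P=pose('top')
for n,u,v,z in [('knob',262,196,.06),('lock',290,197,.054),('guard',234,195,.092),('stand?',182,205,.05),('white1',249,239,.02),('beige',306,239,.02),('disc',282,135,.02)]:
    print(n,px2w(P,u,v,z).round(3))
E
```

```text
knob [0.503 0.036 0.06 ]
lock [ 0.499 -0.061  0.054]
guard [0.504 0.131 0.092]
stand? [0.478 0.314 0.05 ]
white1 [0.358 0.084 0.02 ]
beige [ 0.355 -0.115  0.02 ]
disc [ 0.728 -0.04   0.02 ]
```

View pics/top0c.png

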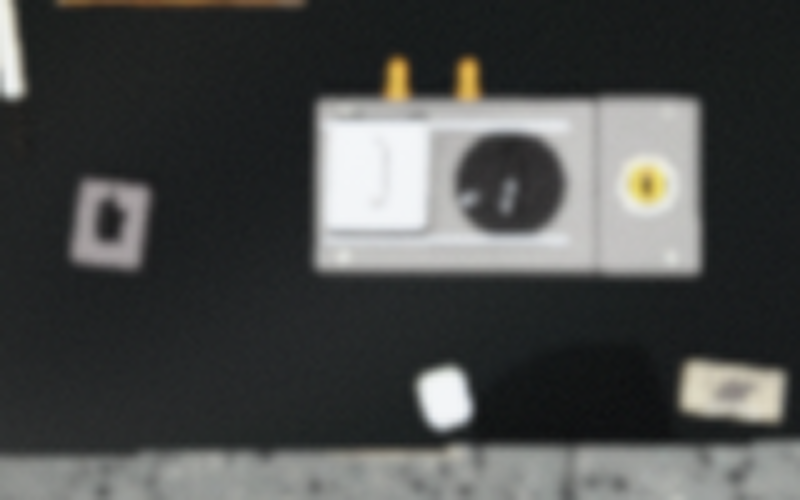

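Request:
play_rows --commands "1 20 36 2 -2;1 40 72 4 -4;1 60 108 5 -6;1 80 144 5 -8;1 100 180 5 -10;1 120 216 5 -12;1 140 252 5 -14;1 160 288 5 -16;1 180 324 5 -16;1 200 360 5 -16"

```text
time: 0.98
ee_pos: [0.3533, -0.1664, 0.2363]
tcp_rot: [180.0, -0.0, 0.1]
wrist_force: [1.7, -1.4, 0.1]
opening: 0.0853
```

Request:
play_rows --commands "1 20 36 0 0;1 40 72 0 0;1 60 108 0 0;1 80 144 0 0;1 100 180 0 0;1 120 216 0 0;1 140 252 5 0;1 160 290 5 0;1 170 300 5 0;1 170 300 5 0"

```text
time: 1.82
ee_pos: [0.5194, 0.0393, 0.2404]
tcp_rot: [-178.3, 0.1, 3.5]
wrist_force: [0.4, -0.1, -0.6]
opening: 0.0855
```

Run:
```python
from h import *
snap('wrist','w1'); print(get_obs()['ee_pos'],get_obs()['tcp_rot'],get_obs()['q'])
crop('w1','w1s',0,0,512,384,1.5)
```

```text
[0.51996254 0.03939619 0.24011616] [-1.78306913e+02  8.74478551e-02  3.46443710e+00] [  3.40765766   1.32620265   7.23360862  95.99653209   1.69299926
 179.94319583]
```

View pics/w1s.png

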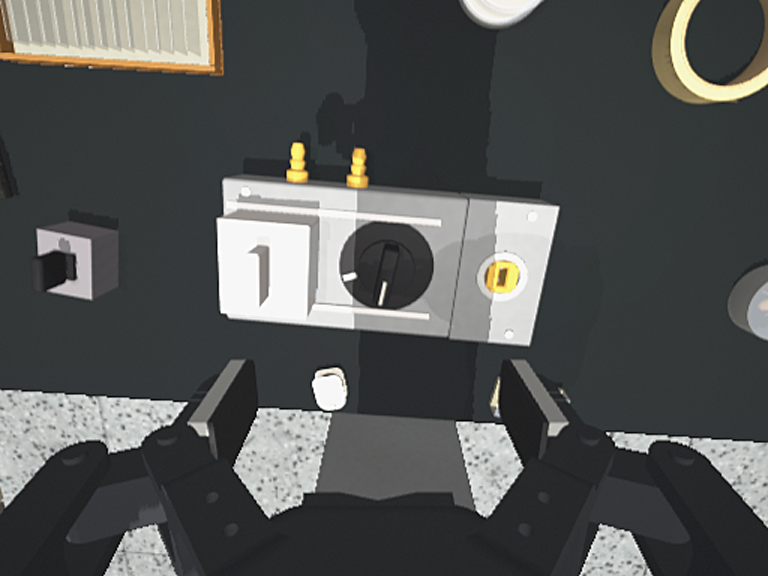

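Request:
play_rows --commands "1 -4 6 0 7;1 -8 12 0 14;1 -12 18 0 21;1 -16 24 0 28;1 -20 30 0 35;1 -24 36 0 42;1 -28 42 0 49;1 -32 48 0 56;1 -36 54 0 63;1 -40 60 0 70"

```text
time: 2.7
ee_pos: [0.4779, 0.0987, 0.241]
tcp_rot: [-178.3, 0.1, 73.7]
wrist_force: [0.4, -0.5, 0.2]
opening: 0.0854
```

Request:
play_rows --commands "1 0 0 0 7;1 0 0 0 14;1 0 0 0 21;1 0 0 0 28;1 0 0 0 35;1 0 0 0 42;1 0 0 0 49;1 0 0 0 56;1 0 0 0 63;1 0 0 0 70"

```text
time: 3.53
ee_pos: [0.4781, 0.0984, 0.241]
tcp_rot: [-178.3, 0.0, 143.7]
wrist_force: [0.9, 0.1, -0.5]
opening: 0.0852
```

Request:
play_rows --commands "1 0 0 0 7;1 0 0 0 14;1 0 0 0 21;1 0 0 0 28;1 0 0 0 35;1 0 0 0 36;1 0 0 0 36"

```text
time: 4.12
ee_pos: [0.4782, 0.0985, 0.241]
tcp_rot: [-178.3, 0.1, 179.3]
wrist_force: [0.3, -0.1, -0.1]
opening: 0.0852
```

Run:
```python
from h import *
snap('wrist','w2'); print(get_obs()['ee_pos'],get_obs()['tcp_rot'],get_obs()['q'])
crop('w2','w2s',0,0,512,384,1.5)
```

```text
[0.47827044 0.09858329 0.24099902] [-1.78321709e+02  4.68068484e-02  1.79190072e+02] [12.60595918 -2.9016896   3.15213209 96.3977926  -1.64334027 13.42150577]
```

View pics/w2s.png

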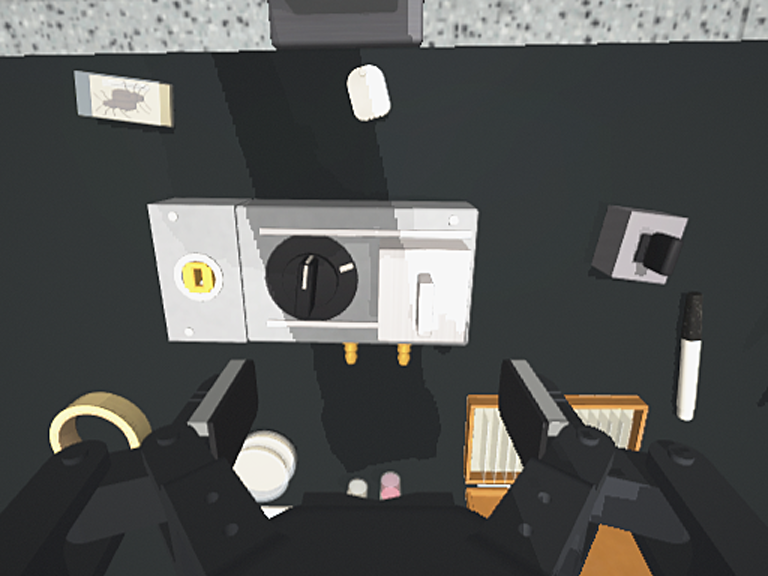

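Request:
play_rows --commands "1 0 0 0 7;1 0 0 0 14;1 0 0 0 21;1 0 0 0 28;1 0 0 0 35;1 0 0 0 42;1 0 0 0 49;1 0 0 0 56;1 0 0 0 63;1 0 0 0 70"

```text
time: 5.0
ee_pos: [0.4784, 0.0987, 0.2409]
tcp_rot: [-178.3, 0.0, -110.5]
wrist_force: [1.1, -0.4, 0.2]
opening: 0.0853
```

Request:
play_rows --commands "1 0 0 0 7;1 0 0 0 14;1 0 0 0 21;1 0 0 0 28;1 0 0 0 35;1 0 0 0 42;1 0 0 0 49;1 0 0 0 56;1 0 0 0 63;1 0 0 0 70"

```text
time: 5.83
ee_pos: [0.4784, 0.0987, 0.2409]
tcp_rot: [-178.3, 0.1, -40.5]
wrist_force: [-0.2, 0.4, -0.9]
opening: 0.0854
```

Request:
play_rows --commands "1 10 -10 0 7;1 15 -20 0 14;1 20 -30 0 21;1 25 -40 0 28;1 30 -50 0 35;1 35 -60 0 40.8;1 40 -70 0 40.8;1 40 -80 0 40.8;1 40 -90 0 40.8"

```text
time: 6.58
ee_pos: [0.5185, 0.0089, 0.2408]
tcp_rot: [-178.4, 0.1, -0.2]
wrist_force: [-0.4, 0.1, 0.3]
opening: 0.0855
```

Run:
```python
from h import *
print(get_obs()['ee_pos'],get_obs()['tcp_rot'],get_obs()['q'])
```

```text
[0.51850437 0.00894256 0.2407639 ] [-1.78371141e+02  7.80546375e-02 -1.57460599e-01] [ 9.27960376e-02  9.30878784e-01  6.90539668e+00  9.60454554e+01
  1.62918397e+00 -1.79749642e+02]
```

Now nudge gently past the joint limit on this side.

Request:
play_rows --commands "1 0 -5 0 0;1 0 -10 0 0;1 0 -15 0 0;1 0 -20 0 0"

```text
time: 6.92
ee_pos: [0.5186, 0.0, 0.2411]
tcp_rot: [-178.8, 0.0, -0.8]
wrist_force: [0.2, 0.4, 0.3]
opening: 0.0852
```

Request:
play_rows --commands "1 0 -10 0 0;1 0 -20 0 0;1 0 -30 0 0;1 0 -40 0 0"

```text
time: 7.25
ee_pos: [0.5195, -0.0202, 0.2409]
tcp_rot: [-179.7, 0.1, -2.5]
wrist_force: [1.1, 0.6, 0.3]
opening: 0.0857
```

Request:
play_rows --commands "1 0 -5 0 0;1 0 -10 0 0;1 0 -10 0 0"

```text
time: 7.5
ee_pos: [0.5198, -0.0251, 0.2409]
tcp_rot: [-179.9, 0.1, -2.9]
wrist_force: [-1.0, 0.0, 0.4]
opening: 0.0854
```

Run:
```python
from h import *
crop('w2','w2k',90,120,330,240,3.3)
crop('w2','w2st',380,120,480,220,6)
```

```text
(no output)
```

View pics/w2k.png

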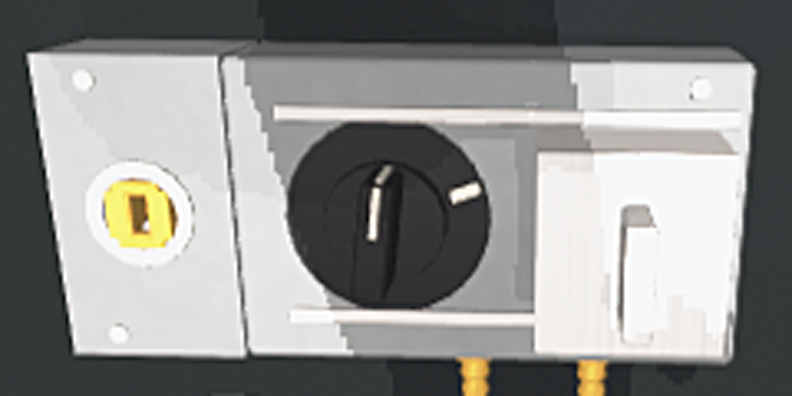

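View pics/w2st.png

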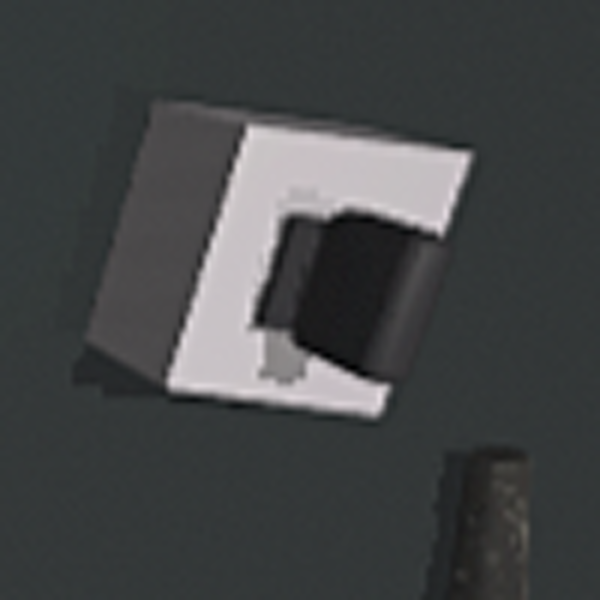

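Run:
```python
from h import *
P=wpose('w2')
def m(k,ox,oy,x,y,z): return px2w(P,(x+.5)/k-.5+ox,(y+.5)/k-.5+oy,z)
f=lambda x,y,z:m(3.3,90,120,x,y,z)
for n,x,y,z in [('f-y',28,53,.05),('f+y',755,66,.05),('b-y',75,353,.05),('b+y',732,358,.05),('dial',389,214,.0525),('dialL',288,214,.0525),('dialR',490,214,.0525),('dialT',389,120,.0525),('dialB',389,308,.0525),('lock',139,213,.054),('mark',466,192,.0525),('mark2',452,197,.0525),('mark3',481,186,.0525),('p0',373,240,.0835),('p1',380,187,.0835),('finT',642,225,.12),('finB',640,340,.12),('s1',83,79,.05),('s2',119,334,.05),('s3',703,88,.05)]:
    print(n,f(x,y,z)[:2].round(4))
s=[m(6,380,120,x,y,.038)[:2] for x,y in [(247,125),(472,152),(382,415),(168,388)]]
print(np.round(s,4),np.mean(s,0), [np.linalg.norm(s[i]-s[(i+1)%4]) for i in range(4)],
 np.degrees(np.arctan2(*(s[2]-s[1])[::-1])),np.degrees(np.arctan2(*(s[3]-s[0])[::-1])),np.degrees(np.arctan2(*(s[1]-s[0])[::-1])))
```

```text
f-y [ 0.4418 -0.0918]
f+y [0.4482 0.1716]
b-y [ 0.5621 -0.0945]
b+y [0.5634 0.1698]
dial [0.5026 0.0372]
dialL [ 0.5026 -0.0013]
dialR [0.5027 0.0754]
dialT [0.4666 0.0393]
dialB [0.5411 0.0349]
lock [ 0.5016 -0.0577]
mark [0.494  0.0667]
mark2 [0.496  0.0613]
mark3 [0.4917 0.0724]
p0 [0.5024 0.0372]
p1 [0.4834 0.0408]
finT [0.4852 0.1265]
finB [0.5229 0.1269]
s1 [ 0.4513 -0.0731]
s2 [ 0.5536 -0.0752]
s3 [0.4559 0.1535]
[[0.4516 0.2974]
 [0.4573 0.343 ]
 [0.5133 0.3362]
 [0.5072 0.2905]] [0.48235553 0.31677477] [np.float64(0.046034760478642085), np.float64(0.05636187671749269), np.float64(0.04612460496189924), np.float64(0.05601337566200625)] -6.938207090451723 -7.027467530148485 82.85339775676127
```

Request:
play_rows --commands "0.4 -3 10 0 -7;0.4 -6 20 0 -14;0.4 -10 30 0 -21;0.4 -14 40 0 -28;0.4 -17 50 0 -35;0.4 -17 62 0 -42;0.4 -17 62 0 -49;0.4 -17 62 0 -56;0.4 -17 62 0 -63;0.4 -17 62 0 -70"

```text
time: 8.33
ee_pos: [0.5027, 0.0375, 0.2409]
tcp_rot: [-179.9, 0.1, -73.2]
wrist_force: [-0.6, -0.5, 0.4]
opening: 0.0342
```

Request:
play_rows --commands "0.4 0 0 0 -7;0.4 0 0 0 -14;0.4 0 0 0 -21;0.4 0 0 0 -28;0.4 0 0 0 -35;0.4 0 0 0 -42;0.4 0 0 0 -49;0.4 0 0 0 -56;0.4 0 0 -10 -63;0.4 0 0 -20 -70"

```text
time: 9.17
ee_pos: [0.5031, 0.0374, 0.2212]
tcp_rot: [-179.9, 0.1, -143.2]
wrist_force: [-0.1, -0.4, -0.2]
opening: 0.034
```

Request:
play_rows --commands "0.4 0 0 -20 -7;0.4 0 0 -40 -14;0.4 0 0 -60 -21;0.4 0 0 -80 -28;0.4 0 0 -100 -35;0.4 0 0 -110 -42;0.4 0 0 -110 -47.8;0.4 0 0 -110 -47.8"

```text
time: 9.83
ee_pos: [0.5022, 0.0373, 0.1101]
tcp_rot: [-179.9, -0.0, 169.1]
wrist_force: [0.3, 0.1, 0.2]
opening: 0.0343
```

Run:
```python
from h import *
snap('wrist','w3'); o=get_obs();print(o['ee_pos'],o['tcp_rot'],o['q'],o['opening'])
crop('w3','w3s',0,0,512,384,1.5)
```

```text
[0.50263941 0.03732553 0.11078551] [-1.79888158e+02  3.94874046e-02  1.69467183e+02] [  4.31378623  -1.98896504 -10.35436364  81.6250897   -0.11822569
  14.84663233] 0.03385542882136948
```

View pics/w3s.png

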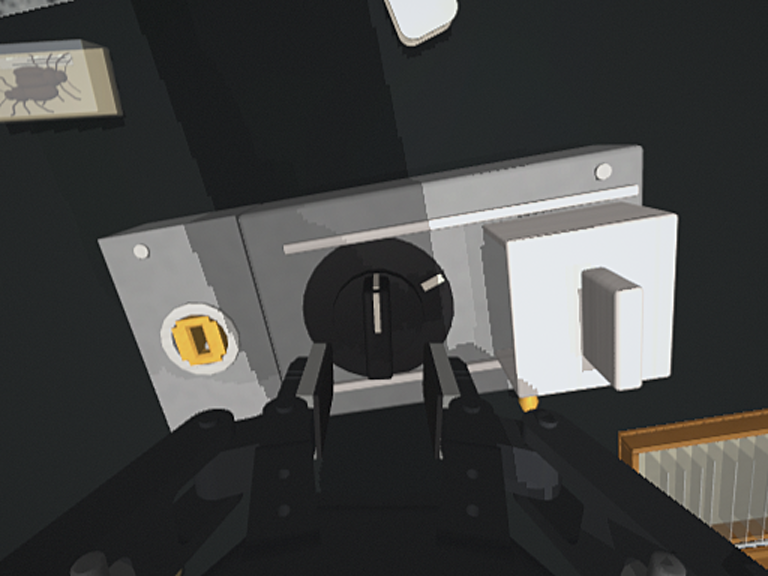

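Request:
play_rows --commands "0.4 0 0 -15 0;0.4 0 0 -30 0;0.4 0 0 -45 0;0.4 0 0 -49 0;0.2 0 0 -49 0;0 0 0 -49 0;0 0 0 -49 0;0 0 0 -49 0" --force 40

```text
time: 10.55
ee_pos: [0.503, 0.0372, 0.0628]
tcp_rot: [-179.9, 0.1, 169.4]
wrist_force: [-1.3, -1.2, -0.1]
opening: 0.0107
```

Run:
```python
from h import *
P=wpose('w3')
g=lambda x,y,z:px2w(P,(x+.5)/1.5-.5,(y+.5)/1.5-.5,z)[:2].round(4)
for n,x,y,z in [('mark',432,283,.0525),('mark2',421,289,.0525),('mark3',443,278,.0525),('lock',202,341,.054),('p0',376,332,.0835),('p1',376,288,.0835),('finc1',640,290,.12),('finc2',640,386,.12),('finc3',614,280,.12),('finc4',614,390,.12)]: print(n,g(x,y,z))
o=get_obs(); print(o['ee_pos'],o['tcp_rot'],o['wrist_force'],o['opening'])
```

```text
mark [0.4934 0.0675]
mark2 [0.4956 0.0616]
mark3 [0.4919 0.0733]
lock [ 0.5021 -0.0552]
p0 [0.5007 0.0377]
p1 [0.4806 0.0416]
finc1 [0.4856 0.1306]
finc2 [0.5228 0.1306]
finc3 [0.4804 0.1222]
finc4 [0.5228 0.1214]
[0.50295835 0.03716204 0.06276108] [-1.79889560e+02  9.82021623e-02  1.69390014e+02] [-1.29062615 -1.15922721 -0.07930485] 0.010650645721925792
```

Request:
play_rows --commands "0 0 0 0 -7;0 0 0 0 -14;0 0 0 0 -21;0 0 0 0 -28;0 0 0 0 -35;0 0 0 0 -42;0 0 0 0 -49;0 0 0 0 -56;0 0 0 0 -62.3;0 0 0 0 -62.3"

```text
time: 11.38
ee_pos: [0.5036, 0.0378, 0.0628]
tcp_rot: [180.0, 0.0, 106.8]
wrist_force: [2.3, 3.7, -0.1]
opening: 0.0114
```

Run:
```python
from h import *
snap('wrist','w4'); o=get_obs();print(o['ee_pos'],o['tcp_rot'],o['wrist_force'],o['opening'])
crop('w4','w4s',150,130,350,280,4)
```

```text
[0.50354897 0.037762   0.06275545] [1.79982222e+02 3.16203016e-02 1.07197115e+02] [1.84401033 4.52371964 0.03625011] 0.01126350982130656
```

View pics/w4s.png

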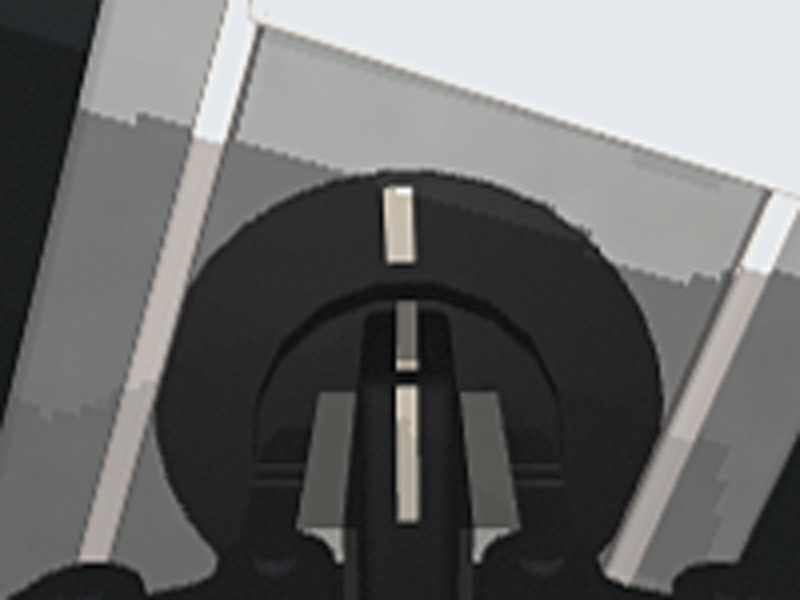

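Request:
play_rows --commands "0 0 0 0 2;0 0 0 0 2;0.4 0 0 0 2;0.4 0 0 0 2;0.4 0 0 0 2;0.4 0 0 0 2;0.4 0 0 30 2;0.4 0 0 60 2;0.4 0 0 95 2;0.4 0 0 95 2"

```text
time: 12.27
ee_pos: [0.5048, 0.0373, 0.1635]
tcp_rot: [179.7, 0.2, 109.1]
wrist_force: [0.9, 0.3, 0.7]
opening: 0.0339
```

Run:
```python
from h import *
snap('wrist','w5'); o=get_obs();print(o['ee_pos'],o['tcp_rot'],o['wrist_force'],o['opening'])
crop('w5','w5s',120,80,440,320,2.5)
```

```text
[0.50435491 0.03723367 0.16060065] [1.79788680e+02 1.57888384e-01 1.09059789e+02] [-0.28132438 -0.16255123 -1.31928358] 0.034023675042447264
```

View pics/w5s.png

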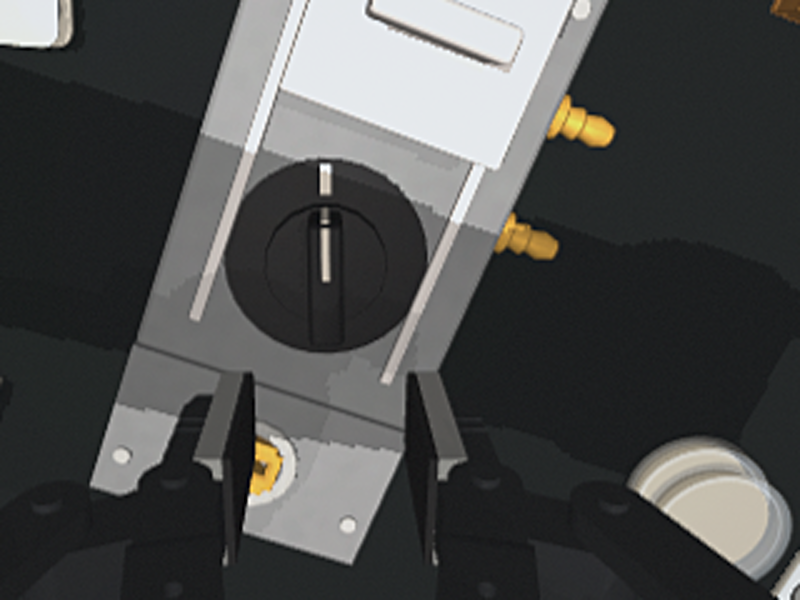

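Request:
play_rows --commands "0.4 0 15 0 7;0.4 0 30 0 14;0.4 0 45 0 21;0.4 0 60 0 28;0.4 0 75 0 35;0.4 0 89 0 42;0.4 0 89 0 49;0.4 0 89 0 56;0.4 0 89 0 63;0.4 0 89 0 70"

```text
time: 13.15
ee_pos: [0.5024, 0.1262, 0.1558]
tcp_rot: [-179.9, -0.0, 179.4]
wrist_force: [0.2, -0.1, 0.0]
opening: 0.0342
```

Run:
```python
from h import *
snap('wrist','w6'); o=get_obs();print(o['ee_pos'],o['tcp_rot'],o['wrist_force'],o['opening'])
crop('w6','w6s',0,0,512,384,1.5)
```

```text
[0.50237493 0.12616086 0.15589324] [-1.79863819e+02 -1.69809701e-02  1.79935886e+02] [-0.46533292 -0.75246688 -0.2029282 ] 0.03375788006199037
```

View pics/w6s.png

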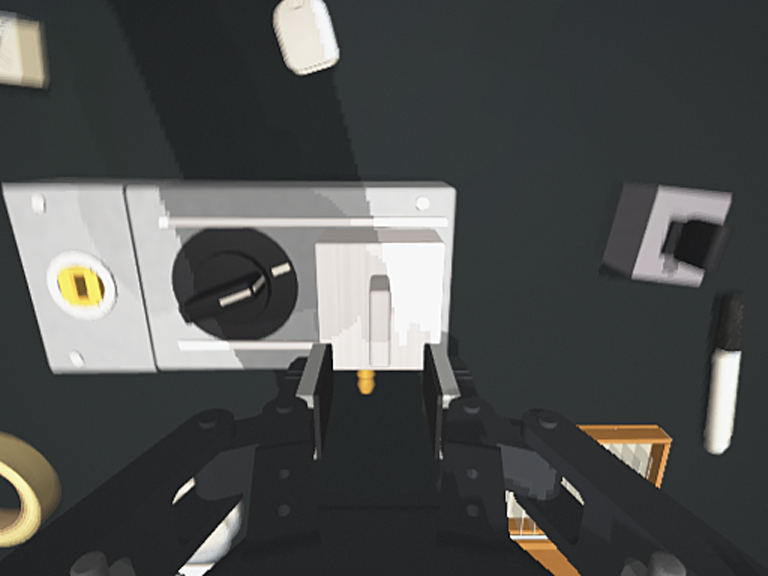

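Request:
play_rows --commands "0.4 0 0 -20 0;0.4 0 0 -40 0;0.4 0 0 -57 0;0.4 0 0 -57 0;0 0 0 -57 0;0 0 0 -57 0;0 0 0 -57 0;0 0 0 -57 0" --force 40

```text
time: 13.87
ee_pos: [0.503, 0.1263, 0.1009]
tcp_rot: [-179.9, 0.1, 179.0]
wrist_force: [-2.4, -0.9, 1.0]
opening: 0.0091
```

Request:
play_rows --commands "0 0 -10 0 0;0 0 -20 0 0;0 0 -30 0 0;0 -1 -40 0 0;0 -1 -50 0 0;0 -1 -60 0 0;0 -1 -70 0 0;0 -1 -80 0 0;0 -1 -87 0 0;0 -1 -90 0 0"

```text
time: 14.7
ee_pos: [0.5012, 0.0366, 0.1008]
tcp_rot: [179.9, 0.0, 179.0]
wrist_force: [-7.4, 22.8, 8.2]
opening: 0.0091
```

Request:
play_rows --commands "0 0 0 0 0;0 0 0 0 0;0 0 0 0 0;0.4 0 0 0 0;0.4 0 0 0 0;0.4 0 0 0 0;0.4 0 0 30 0;0.4 0 0 60 0;0.4 0 0 60 0"

```text
time: 15.45
ee_pos: [0.5037, 0.0359, 0.1653]
tcp_rot: [-179.9, 0.5, 179.0]
wrist_force: [0.9, 0.2, 0.1]
opening: 0.0344
```

Run:
```python
from h import *
snap('wrist','w7'); o=get_obs();print(o['ee_pos'],o['tcp_rot'],o['wrist_force'],o['opening'])
crop('w7','w7s',0,0,512,384,1.5)
```

```text
[0.50335198 0.03593712 0.16292648] [-179.89523651    0.36034058  179.03912641] [-0.29346475  0.89204446 -0.45830616] 0.033983224457357256
```

View pics/w7s.png

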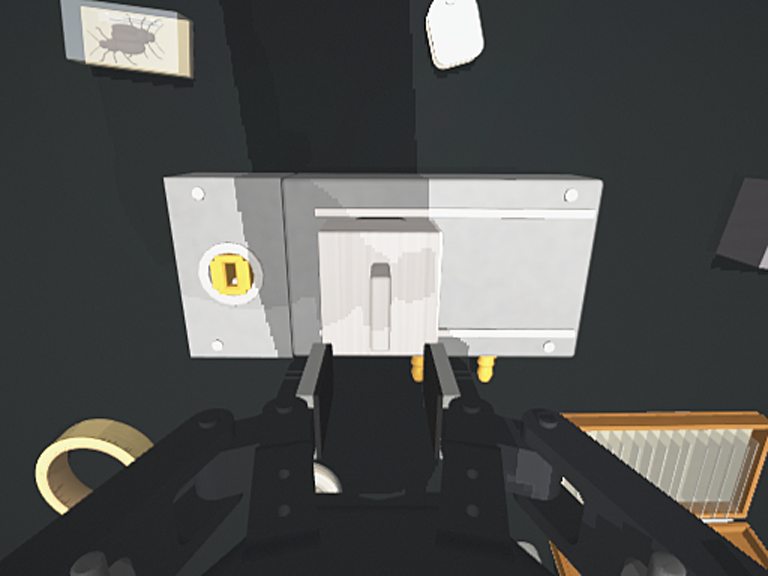

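Request:
play_rows --commands "0.4 -3 41 2 -1;0.4 -6 82 2 -2;0.4 -9 123 2 -3;0.4 -12 164 2 -4;0.4 -15 205 2 -5;0.4 -18 246 2 -6;0.4 -21 280 2 -6;0.4 -21 280 2 -6;0.4 -21 280 2 -6"

```text
time: 16.25
ee_pos: [0.4801, 0.3175, 0.1604]
tcp_rot: [-179.8, -0.0, 173.2]
wrist_force: [-0.6, -0.2, 0.8]
opening: 0.0341
```

Run:
```python
from h import *
snap('wrist','w8'); o=get_obs();print(o['ee_pos'],o['tcp_rot'],o['wrist_force'],o['opening'])
crop('w8','w8s',150,110,350,260,4)
crop('w7','w7l',100,110,200,250,5)
```

```text
[0.48045374 0.31631349 0.1607715 ] [-1.79812563e+02  5.55919710e-03  1.73136567e+02] [ 0.29762551 -0.38889798  0.66952959] 0.033812226893086446
```

View pics/w8s.png

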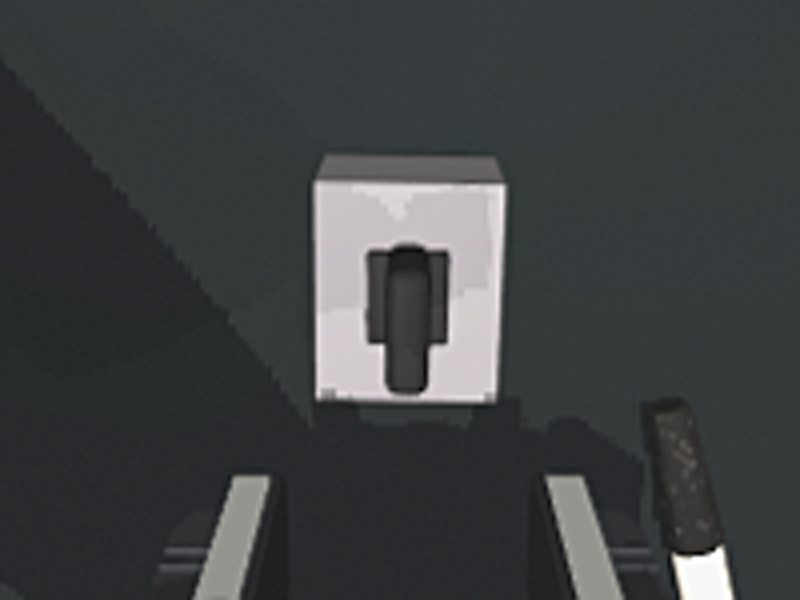

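View pics/w7l.png

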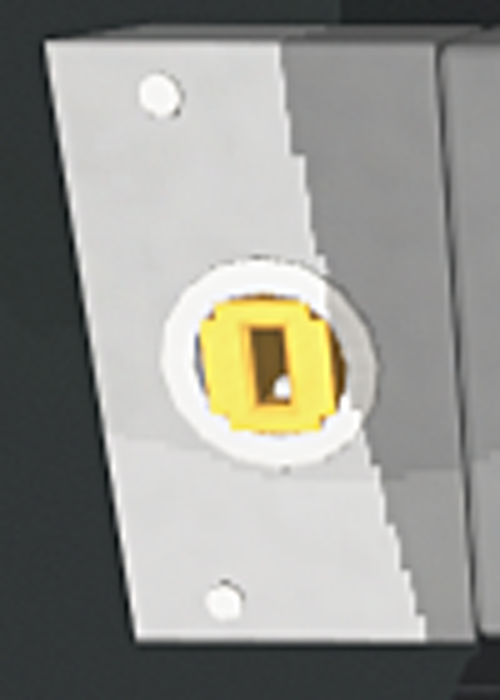

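Run:
```python
from h import *
def m(P,k,ox,oy,x,y,z): return px2w(P,(x+.5)/k-.5+ox,(y+.5)/k-.5+oy,z)[:2].round(4)
P=wpose('w8')
s=[m(P,4,150,110,x,y,.038) for x,y in [(314,183),(506,185),(497,402),(317,400)]]
print('stand',s,np.mean(s,0),s[3]-s[0],s[2]-s[1])
for n,x,y,z in [('bow0',408,270,.07),('bow1',408,392,.07),('bowL',386,331,.07),('bowR',430,331,.07),('pen',668,403,.012),('penL',648,420,.01),('collL',367,300,.042),('collR',449,300,.042)]: print(n,m(P,4,150,110,x,y,z))
P=wpose('w7')
for n,x,y in [('lock',271,366),('l',247,366),('r',296,366),('t',271,327),('b',273,404),('ring',269,363)]: print(n,m(P,5,100,110,x,y,.054))
for n,x,y in [('s1',160,95),('s2',224,602)]: print(n,m(P,5,100,110,x,y,.05))
for n,x,y in [('f-y',165,178),('f+y',602,180),('b-y',190,356),('b+y',576,356)]: print(n,m(P,1.5,0,0,x,y,.05))
```

```text
stand [array([0.4512, 0.2986]), array([0.457 , 0.3444]), array([0.5127, 0.3371]), array([0.5069, 0.2914])] [0.48195  0.317875] [ 0.0557 -0.0072] [ 0.0557 -0.0073]
bow0 [0.4664 0.3197]
bow1 [0.4946 0.3164]
bowL [0.4797 0.3133]
bowR [0.4808 0.3229]
pen [0.5293 0.3855]
penL [0.5348 0.3801]
collL [0.4806 0.3079]
collR [0.4829 0.3278]
lock [ 0.5009 -0.0562]
l [ 0.5008 -0.0608]
r [ 0.501  -0.0515]
t [ 0.4932 -0.0553]
b [ 0.5085 -0.0568]
ring [ 0.5003 -0.0565]
s1 [ 0.4505 -0.0714]
s2 [ 0.5524 -0.0736]
f-y [ 0.4413 -0.0896]
f+y [0.4462 0.1715]
b-y [ 0.5603 -0.0932]
b+y [0.5639 0.1718]
```

Request:
play_rows --commands "0.4 1 1.7 -30 -0.5;0.4 1 1.7 -60 -0.5;0.4 1 1.7 -85 -0.5;0.4 1 1.7 -105 -0.5;0.4 1 1.7 -115 -0.5;0.4 1 1.7 -115 -0.5;0.4 1 1.7 -115 -0.5"

```text
time: 16.88
ee_pos: [0.4821, 0.3171, 0.0474]
tcp_rot: [-179.9, 0.1, 172.5]
wrist_force: [0.7, 0.2, 0.9]
opening: 0.0338
```

Run:
```python
from h import *
snap('wrist','w9'); o=get_obs();print(o['ee_pos'],o['tcp_rot'],o['wrist_force'],o['opening'])
crop('w9','w9s',150,140,350,290,4)
```

```text
[0.4825056  0.31766401 0.04829541] [-1.79945514e+02  1.33710043e-01  1.72508165e+02] [0.84709397 0.47743785 0.3236621 ] 0.034065658170436185
```

View pics/w9s.png

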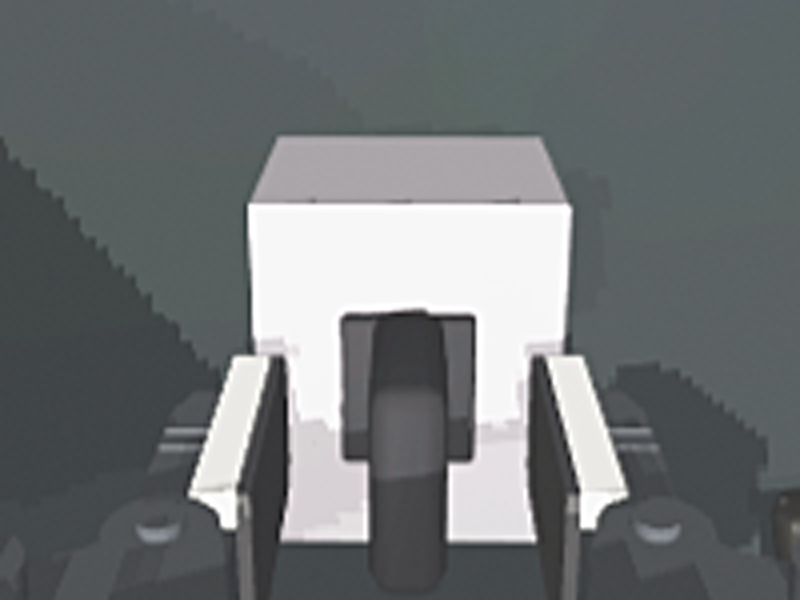

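Request:
play_rows --commands "0.4 -0.5 0 -2 0;0.4 -0.5 0 -4 0;0.4 -0.5 0 -4 0;0.25 -0.5 0 -4 0;0.1 -0.5 0 -4 0;0 -0.5 0 -4 0;0 -0.5 0 -4 0;0 -0.5 0 -4 0" --force 60

```text
time: 17.6
ee_pos: [0.4814, 0.3181, 0.0433]
tcp_rot: [-179.9, 0.1, 172.6]
wrist_force: [-0.7, -0.0, 3.4]
opening: 0.0091
```

Run:
```python
from h import *
snap('wrist','w10'); o=get_obs();print(o['ee_pos'],o['tcp_rot'],o['wrist_force'],o['torque'],o['opening'])
crop('w10','w10s',150,140,350,290,4)
```

```text
[0.48143276 0.31817019 0.0433554 ] [-1.79924152e+02  8.95260548e-02  1.72563553e+02] [-0.23400729 -0.40433876  4.17850292] [ 0.07031574  0.04091886 -0.04990858] 0.008834764230054944
```

View pics/w10s.png

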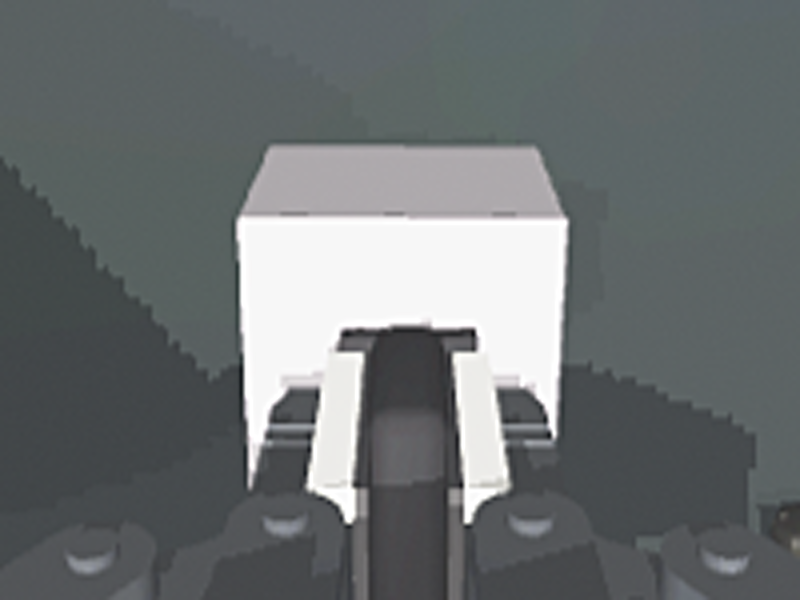

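Request:
play_rows --commands "0 0 0 15 0;0 0 0 35 0;0 0 0 70 0;0 0 0 105 0;0 0 -20 130 0;0 3 -55 130 1;0 6 -95 130 2;0 9 -135 130 3;0 12 -175 130 4;0 16 -215 130 5"

```text
time: 18.48
ee_pos: [0.4968, 0.1013, 0.1727]
tcp_rot: [-179.9, 0.0, 177.6]
wrist_force: [0.1, -0.0, -0.0]
opening: 0.0091
```

Request:
play_rows --commands "0 2 -40 0 1;0 4 -80 0 1.3;0 4 -120 0 1.3;0 4 -150 0 1.3;0 4 -160 0 1.3;0 4 -160 0 1.3;0 4 -160 0 1.3"

```text
time: 19.07
ee_pos: [0.5011, -0.0571, 0.1727]
tcp_rot: [-179.9, 0.0, 178.8]
wrist_force: [-0.5, 0.3, -0.4]
opening: 0.0091
```

Run:
```python
from h import *
snap('wrist','w11'); o=get_obs();print(o['ee_pos'],o['tcp_rot'],o['wrist_force'],o['opening'])
crop('w11','w11s',120,100,376,292,3)
```

```text
[ 0.50120926 -0.0564125   0.1727275 ] [-1.79914266e+02  3.70346281e-02  1.78857162e+02] [-0.07050658  0.03662617 -0.45697636] 0.008671164365426613
```

View pics/w11s.png

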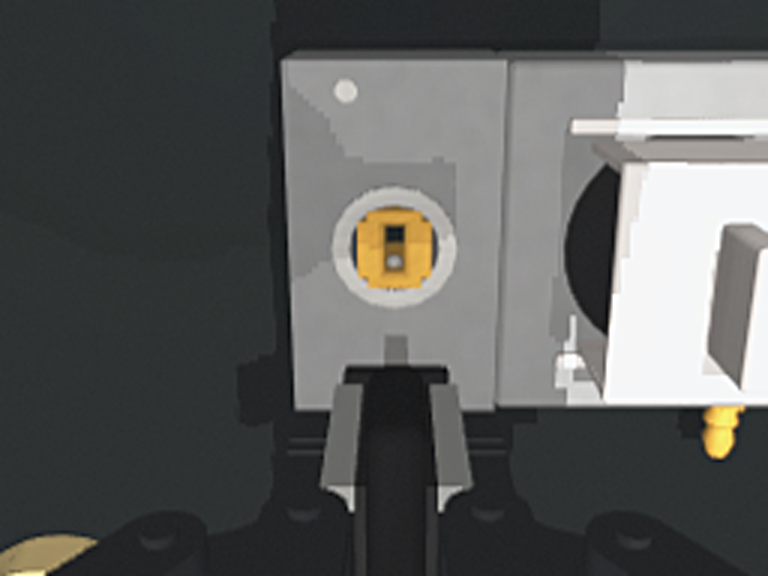

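Request:
play_rows --commands "0 0 0 -25 0;0 0 0 -50 0;0 0 0 -70 0;0 0 0 -77 0;0 0 0 -77 0"

```text
time: 19.53
ee_pos: [0.5003, -0.0557, 0.0942]
tcp_rot: [-179.9, -0.1, 179.0]
wrist_force: [0.2, 0.1, -0.0]
opening: 0.0088
```

Run:
```python
from h import *
P=wpose('w11')
g=lambda x,y,z:px2w(P,(x+.5)/3-.5+120,(y+.5)/3-.5+100,z)[:2].round(4)
for n,x,y,z in [('lockL',384,248,.054),('lockR',406,248,.054),('t',395,225,.054),('b',395,271,.054),('ringc',394,246,.054),('coll',396,367,.154)]: print(n,g(x,y,z))
snap('wrist','w12'); o=get_obs();print(o['ee_pos'],o['tcp_rot'],o['wrist_force'],o['opening'])
crop('w12','w12s',170,130,330,250,5)
```

```text
lockL [ 0.5005 -0.0602]
lockR [ 0.5007 -0.053 ]
t [ 0.4929 -0.0564]
b [ 0.5085 -0.0567]
ringc [ 0.4999 -0.0569]
coll [ 0.4967 -0.056 ]
[ 0.50104398 -0.05599965  0.09587054] [-1.79903565e+02  6.14118089e-03  1.78947698e+02] [0.51634439 0.66015427 0.88382598] 0.009033124706259674
```

View pics/w12s.png

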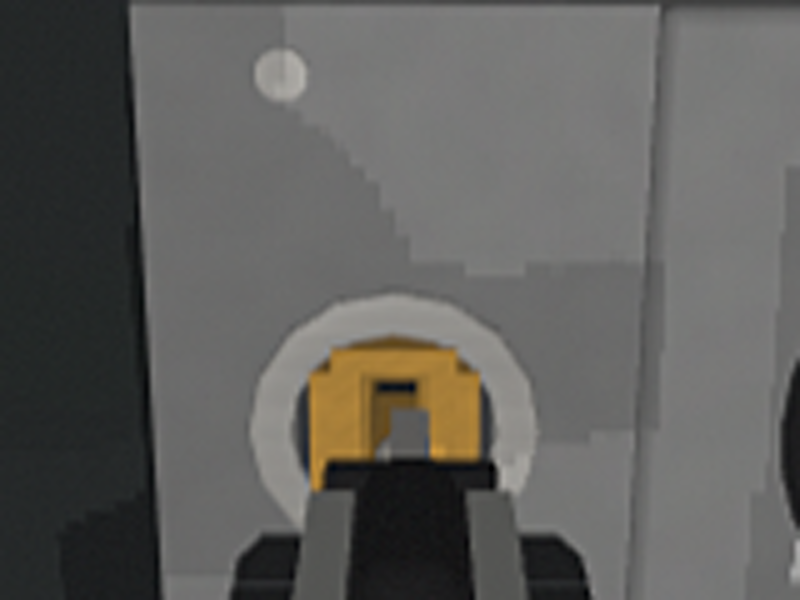

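Run:
```python
from h import *
P=wpose('w12')
g=lambda x,y,z:px2w(P,(x+.5)/5-.5+170,(y+.5)/5-.5+130,z)[:2].round(4)
for n,x,y,z in [('lock top',395,376,.054),('L',362,400,.054),('R',428,400,.054),('inL',372,400,.054),('inR',418,400,.054),('ring',394,420,.0535),('ringL',250,425,.0535),('ringR',538,425,.0535),('bladetop',410,408,.0605),('bladeL',391,430,.0605),('bladeR',429,430,.0605),('collarT',410,461,.0789),('coL',327,475,.0789),('coR',497,475,.0789)]: print(n,g(x,y,z))
snap('wrist','w13'); o=get_obs();print(o['ee_pos'],o['tcp_rot'],o['wrist_force'],o['opening'])
crop('w13','w13s',170,130,330,250,5)
```

```text
lock top [ 0.4924 -0.0568]
L [ 0.496  -0.0615]
R [ 0.4961 -0.0522]
inL [ 0.496  -0.0601]
inR [ 0.4961 -0.0536]
ring [ 0.4993 -0.057 ]
ringL [ 0.4998 -0.0775]
ringR [ 0.5004 -0.0366]
bladetop [ 0.4946 -0.0547]
bladeL [ 0.4978 -0.0573]
bladeR [ 0.4979 -0.0521]
collarT [ 0.4941 -0.0546]
coL [ 0.4958 -0.0649]
coR [ 0.4961 -0.0439]
[ 0.50162535 -0.05628108  0.09687694] [-1.79895121e+02  1.02508186e-01  1.78929006e+02] [ 0.05516466 -0.70589224  0.05004234] 0.009125351036315203
```

View pics/w13s.png

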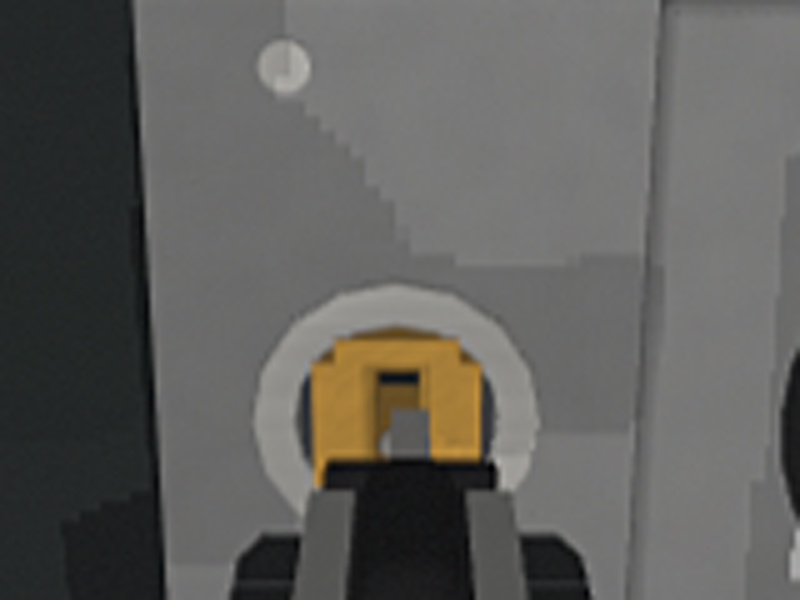

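Run:
```python
from h import *
P=wpose('w13')
g=lambda x,y,z:px2w(P,(x+.5)/5-.5+170,(y+.5)/5-.5+130,z)[:2].round(4)
t=.0615
for n,x,y,z in [('shoulder',410,408,t+.004),('collarB',411,460,t+.03),('coL',327,475,t+.03),('coR',497,475,t+.03),('lockT',397,366,.054),('lockT in',397,374,.054-.0015),('ringT',396,284,.054),('ringL',254,415,.054),('ringR',540,415,.054)]: print(n,g(x,y,z))
P=wpose('w12')
for n,x,y,z in [('shoulder',410,408,t+.003),('collarB',411,461,t+.029),('lockT',395,376,.054),('ringT',395,294,.054)]: print(n,g(x,y,z))
P=wpose('w11')
g=lambda x,y,z:px2w(P,(x+.5)/3-.5+120,(y+.5)/3-.5+100,z)[:2].round(4)
for n,x,y,z in [('shoulder',396,336,.1727-.0354+.004),('collarB',396,367,.1727-.0354+.03),('lockT',395,224,.054),('lockTin',395,226,.054),('lockB',395,271,.054),('ringT',394,186,.054),('ringB',394,307,.054)]: print(n,g(x,y,z))
```

```text
shoulder [ 0.4941 -0.0549]
collarB [ 0.4897 -0.0547]
coL [ 0.4914 -0.0644]
coR [ 0.4917 -0.0448]
lockT [ 0.4924 -0.0568]
lockT in [ 0.4942 -0.0568]
ringT [ 0.4803 -0.0567]
ringL [ 0.4996 -0.0773]
ringR [ 0.5002 -0.0365]
shoulder [ 0.493  -0.0546]
collarB [ 0.4887 -0.0544]
lockT [ 0.4924 -0.0568]
ringT [ 0.4804 -0.0565]
shoulder [ 0.4949 -0.056 ]
collarB [ 0.4905 -0.0558]
lockT [ 0.4925 -0.0564]
lockTin [ 0.4932 -0.0564]
lockB [ 0.5085 -0.0567]
ringT [ 0.48   -0.0565]
ringB [ 0.5211 -0.0573]
```

Request:
play_rows --commands "0 -1 -1.9 0 0;0 -1 -1.9 -2 0;0 -1 -1.9 -4 0;0 -1 -1.9 -4 0"

```text
time: 19.97
ee_pos: [0.5004, -0.059, 0.0921]
tcp_rot: [-179.9, 0.1, 178.9]
wrist_force: [-0.3, 0.4, -0.4]
opening: 0.0091
```

Run:
```python
from h import *
snap('wrist','w14'); o=get_obs();print(o['ee_pos'],o['tcp_rot'],o['wrist_force'],o['opening'])
crop('w14','w14s',200,180,300,255,8)
```

```text
[ 0.50031282 -0.05902037  0.09207587] [-1.79891602e+02  7.45182539e-02  1.78847195e+02] [-0.06256698  0.57012393 -1.0868132 ] 0.00860377235003647
```

View pics/w14s.png

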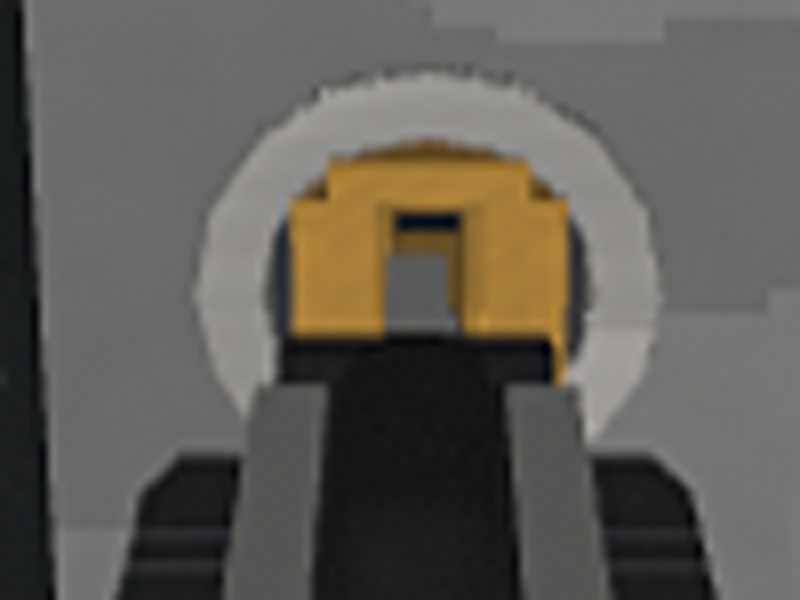

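Request:
play_rows --commands "0 0 0.9 0 0;0 0 0.9 -2 0;0 0 0.9 -4 0;0 0 0.9 -4 0"

```text
time: 20.35
ee_pos: [0.5001, -0.058, 0.0874]
tcp_rot: [-179.9, 0.0, 178.9]
wrist_force: [-0.2, -0.2, -0.0]
opening: 0.0093
```

Run:
```python
from h import *
snap('wrist','w15'); o=get_obs();print(o['ee_pos'],o['tcp_rot'],o['wrist_force'],o['opening'])
crop('w15','w15s',200,180,300,255,8)
```

```text
[ 0.50008444 -0.05802787  0.08758718] [-1.79894793e+02  3.09336726e-02  1.78856639e+02] [ 0.01492069  0.1998804  -0.72165505] 0.008737330935998999
```

View pics/w15s.png

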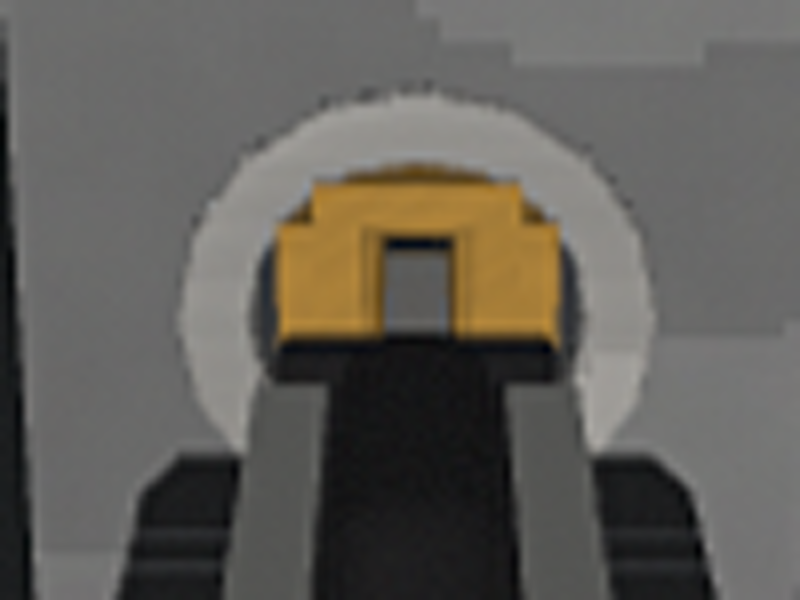

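Request:
play_rows --commands "0 0 0 -2 0;0 0 0 -4 0;0 0 0 -6 0;0 0 0 -7 0;0 0 0 -7 0"

```text
time: 20.82
ee_pos: [0.5001, -0.058, 0.0806]
tcp_rot: [-179.9, 0.0, 178.9]
wrist_force: [0.1, -1.1, -0.5]
opening: 0.0088
```

Request:
play_rows --commands "0 1.5 0 -0.5 0;0 -1.5 0 -1 0;0 1.5 0 -1.5 0;0 -1.5 0 -2 0;0 1.5 0 -2.5 0;0 -1.5 0 -2.5 0;0 1.5 0 -3 0;0 -1.5 0 -3 0;0 0 0 -3 0"

```text
time: 21.57
ee_pos: [0.5002, -0.058, 0.0779]
tcp_rot: [-179.9, 0.1, 178.9]
wrist_force: [-0.6, 0.2, -0.4]
opening: 0.009
```

Run:
```python
from h import *
o=get_obs();print(o['ee_pos'],o['tcp_rot'],o['wrist_force'],o['torque'],o['opening'])
```

```text
[ 0.50019632 -0.05804035  0.07792596] [-1.79895521e+02  7.99570073e-02  1.78859214e+02] [-0.63297444  0.21210893 -0.4064355 ] [0.0521245  0.01331705 0.02207463] 0.008957395564644048
```

Request:
play_rows --commands "0 1.8 0 -0.5 0;0 1.8 0 -0.5 0;0 -1.8 0 -1 0;0 -1.8 0 -1 0;0 1.8 0 -1.5 0;0 1.8 0 -1.5 0;0 -1.8 0 -2 0;0 -1.8 0 -2 0;0 0 0 -2 0;0 0 0 -2 0"

```text
time: 22.4
ee_pos: [0.5, -0.058, 0.0757]
tcp_rot: [-179.9, 0.0, 178.9]
wrist_force: [0.2, 0.2, -0.8]
opening: 0.0088
```

Request:
play_rows --commands "0 1.8 0 -1 0;0 1.8 0 -1 0;0 -1.8 0 -1.5 0;0 -1.8 0 -1.5 0;0 1.8 0 -2 0;0 1.8 0 -2 0;0 -1.8 0 -2.5 0;0 -1.8 0 -2.5 0;0 0 0 -3 0;0 0 0 -3 0"

```text
time: 23.23
ee_pos: [0.5001, -0.058, 0.0728]
tcp_rot: [-179.9, 0.0, 178.9]
wrist_force: [-0.2, 0.1, -0.5]
opening: 0.0096
```

Run:
```python
from h import *
snap('wrist','w16'); o=get_obs();print(o['ee_pos'],o['wrist_force'],o['torque'],o['opening'])
crop('w16','w16s',150,160,350,310,4)
```

```text
[ 0.49988331 -0.0580513   0.0727651 ] [0.47656027 0.44571455 0.52010136] [0.03796866 0.00849021 0.01609647] 0.009086436525702289
```

View pics/w16s.png

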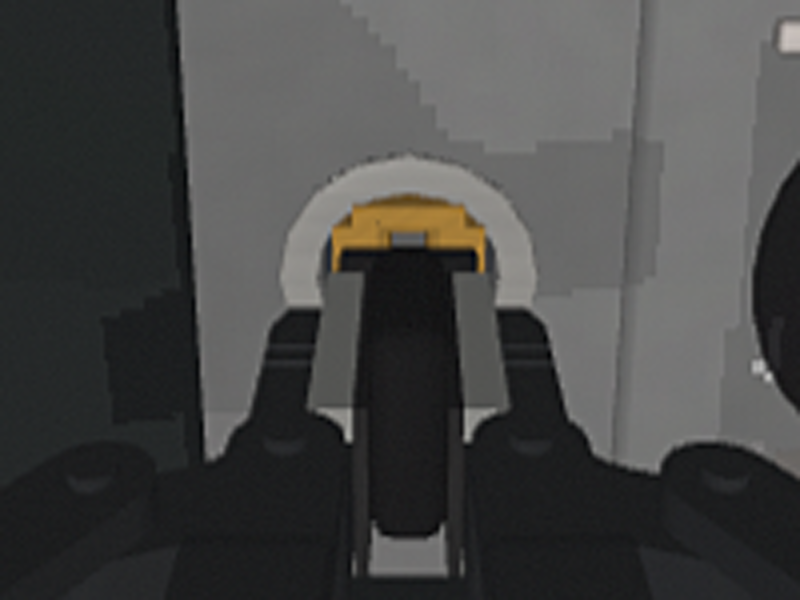

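Request:
play_rows --commands "0 1.8 0 -1 0;0 1.8 0 -1 0;0 -1.8 0 -1.5 0;0 -1.8 0 -1.5 0;0 1.8 0 -2 0;0 1.8 0 -2 0;0 -1.8 0 -2.5 0;0 -1.8 0 -2.5 0;0 0 0 -3 0;0 0 0 -3 0"

```text
time: 24.12
ee_pos: [0.5004, -0.0581, 0.07]
tcp_rot: [-179.9, 0.1, 178.9]
wrist_force: [1.7, 0.7, 0.6]
opening: 0.0087
```

Request:
play_rows --commands "0 1.8 0 -1 0;0 1.8 0 -1 0;0 -1.8 0 -1.5 0;0 -1.8 0 -1.5 0;0 1.8 0 -2 0;0 1.8 0 -2 0;0 -1.8 0 -2.5 0;0 -1.8 0 -2.5 0;0 0 0 -3 0;0 0 0 -3 0"

```text
time: 24.95
ee_pos: [0.4999, -0.058, 0.0666]
tcp_rot: [-179.9, 0.0, 178.9]
wrist_force: [1.7, 0.3, 0.9]
opening: 0.0092
```

Request:
play_rows --commands "0 1.8 0 -1 0;0 1.8 0 -1 0;0 -1.8 0 -1.5 0;0 -1.8 0 -1.5 0;0 1.8 0 -2 0;0 1.8 0 -2.5 0;0 -1.8 0 -3 0;0 -1.8 0 -3 0;0 0 0 -3.5 0;0 0 0 -4 0"

```text
time: 25.78
ee_pos: [0.5, -0.058, 0.0629]
tcp_rot: [-179.9, 0.0, 178.9]
wrist_force: [-0.0, -1.0, 0.8]
opening: 0.0091
```

Request:
play_rows --commands "0 1 0 -1 0;0 -1 0 -1.5 0;0 0 0 -2 0;0 0 0 -2.5 0;0 0 0 -3 0;0 0 0 -3.5 0;0 0 0 -3.5 0"

```text
time: 26.37
ee_pos: [0.5001, -0.058, 0.0594]
tcp_rot: [-179.9, 0.0, 178.9]
wrist_force: [0.6, 0.1, -0.5]
opening: 0.0089
```

Run:
```python
from h import *
snap('wrist','w17'); o=get_obs();print(o['ee_pos'],o['wrist_force'],o['torque'],o['opening'])
crop('w17','w17s',150,160,350,310,4)
```

```text
[ 0.50010528 -0.05804988  0.05932738] [-0.22195264  0.33135425 -0.08430616] [-0.02763467 -0.01830538  0.03982931] 0.008912624982501857
```

View pics/w17s.png

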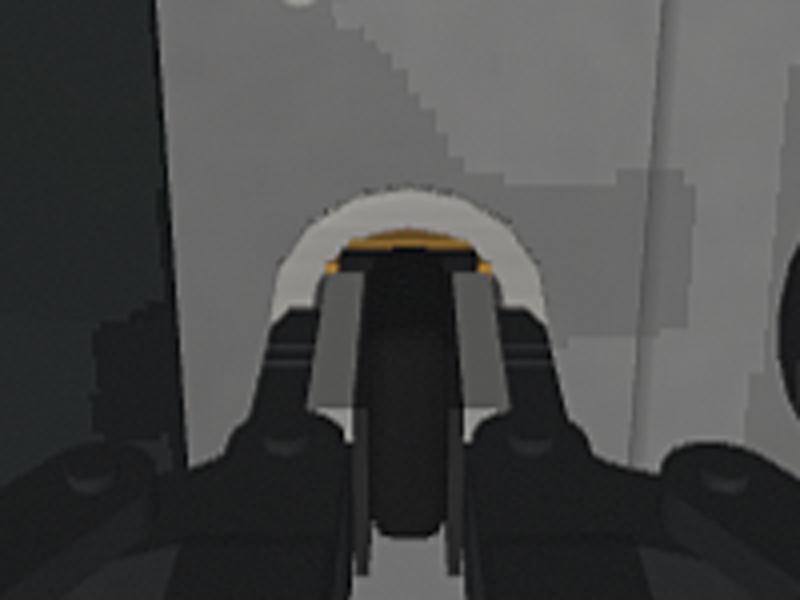

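Request:
play_rows --commands "0 0 0 -0.5 0;0 0 0 -0.5 0;0 0 0 -1 0;0 0 0 -1 0"

```text
time: 26.75
ee_pos: [0.5002, -0.0581, 0.0592]
tcp_rot: [-179.9, 0.1, 178.9]
wrist_force: [-3.0, 0.7, 8.3]
opening: 0.009
```

Request:
play_rows --commands "0 0 0 0 -6;0 0 0 0 -12;0 0 0 0 -18;0 0 0 0 -24;0 0 0 0 -30;0 0 0 0 -36;0 0 0 0 -42;0 0 0 0 -48;0 0 0 0 -48"

```text
time: 27.5
ee_pos: [0.501, -0.0574, 0.0593]
tcp_rot: [180.0, 0.1, 130.5]
wrist_force: [-0.1, 4.6, 6.5]
opening: 0.0088
```

Run:
```python
from h import *
o=get_obs();print(o['ee_pos'],o['tcp_rot'],o['wrist_force'],o['torque'],o['opening'])
```

```text
[ 0.50104065 -0.05737639  0.05927259] [1.79964076e+02 7.46765832e-02 1.30519083e+02] [-0.1318471  4.5837064  6.5482718] [ 0.94957673 -0.10746967  0.07291945] 0.008835141479771918
```

Request:
play_rows --commands "0 0 0 0 -6;0 0 0 0 -12;0 0 0 0 -18;0 0 0 0 -24;0 0 0 0 -30;0 0 0 0 -36;0 0 0 0 -42;0 0 0 0 -46;0 0 0 0 -46;0 0 0 0 -46"

```text
time: 28.33
ee_pos: [0.5017, -0.0572, 0.0593]
tcp_rot: [179.9, -0.1, 84.9]
wrist_force: [4.0, 5.3, 3.6]
opening: 0.0087
```

Run:
```python
from h import *
snap('wrist','w18'); snap('top','t18');snap('scene','s18'); o=get_obs();print(o['ee_pos'],o['tcp_rot'],o['wrist_force'],o['torque'],o['opening'])
crop('w18','w18s',150,130,350,280,4)
```

```text
[ 0.50170498 -0.05715861  0.059306  ] [ 1.79923755e+02 -6.25879343e-02  8.49102357e+01] [4.37636948 4.30650682 3.69968262] [ 1.11327226 -0.86125443  0.08645535] 0.00903210860529437
```

View pics/w18s.png

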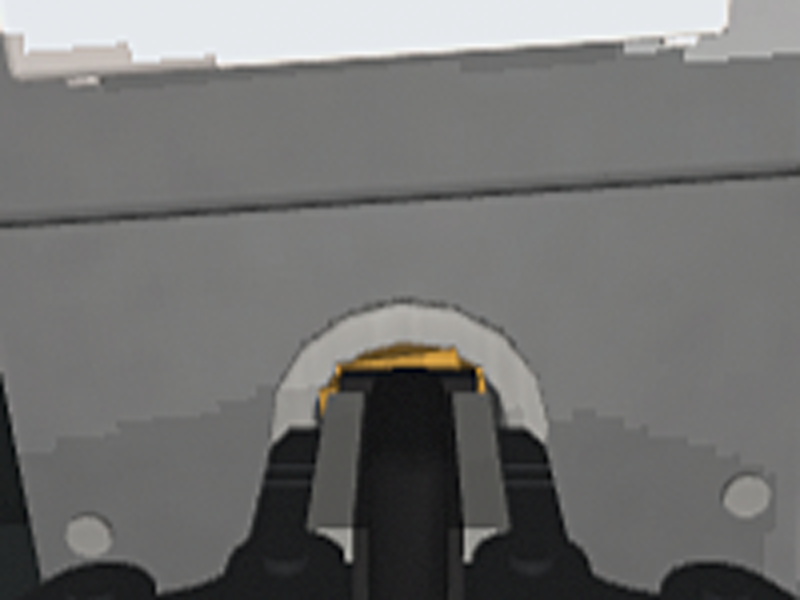

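View pics/w18.png

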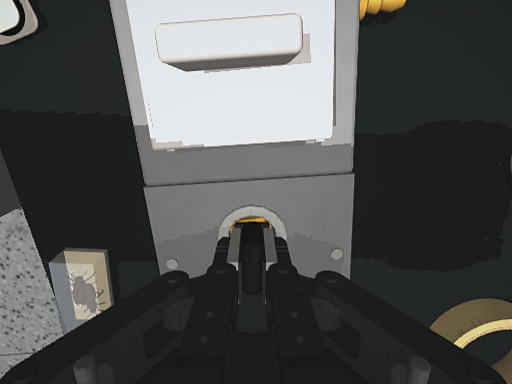

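Request:
play_rows --commands "0 0 0 -0.3 -1;0 0 0 -0.3 -2;0 0 0 -0.3 -2;0 0 0 -0.3 -2"

```text
time: 28.82
ee_pos: [0.5018, -0.0572, 0.0593]
tcp_rot: [179.9, -0.1, 82.9]
wrist_force: [3.0, 4.9, 5.9]
opening: 0.009
```

Run:
```python
from h import *
o=get_obs();print(o['ee_pos'],o['tcp_rot'],o['wrist_force'],o['torque'],o['opening'])
P=wpose('w18')
for n,x,y,z in [('fin L',155,25,.12),('finR',302,15,.12),('finL2',163,57,.12),('finR2',302,48,.12),('hoodedge',157,140,.092),('hoodedge',332,132,.092)]: print(n,px2w(P,x,y,z)[:2].round(4))
crop('t18','t18s',160,160,320,260,5)
```

```text
[ 0.50177708 -0.05716858  0.05928267] [ 1.79910105e+02 -6.89135673e-02  8.29041161e+01] [2.96290504 4.86694607 5.86782859] [ 1.22214023 -0.82221209  0.05979741] 0.00900927774915847
fin L [0.4849 0.0421]
finR [0.5229 0.0411]
finL2 [0.4855 0.0345]
finR2 [0.5227 0.0334]
hoodedge [0.47   0.0096]
hoodedge [0.5383 0.0067]
```

View pics/t18s.png

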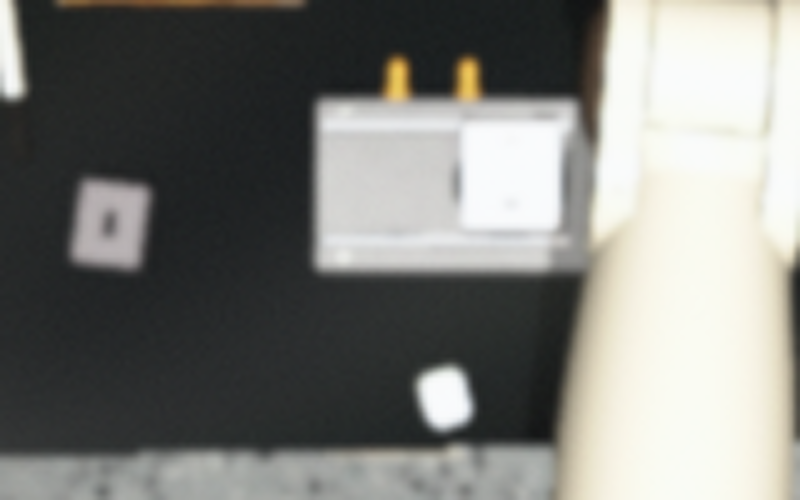

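Run:
```python
from h import *
for i in range(3):
    snap('wrist','w19'); o=get_obs();print(o['wrist_force'],o['torque'])
crop('w19','w19s',200,170,300,245,8)
```

```text
[3.10625903 5.54126698 6.27037438] [ 1.15719684 -0.79167356  0.04299139]
[4.6956873  5.08927902 6.08756792] [ 1.19493215 -0.83124957  0.10795833]
[2.71695722 5.25834145 5.98532728] [ 1.1955126  -0.74069984  0.03436379]
```

View pics/w19s.png

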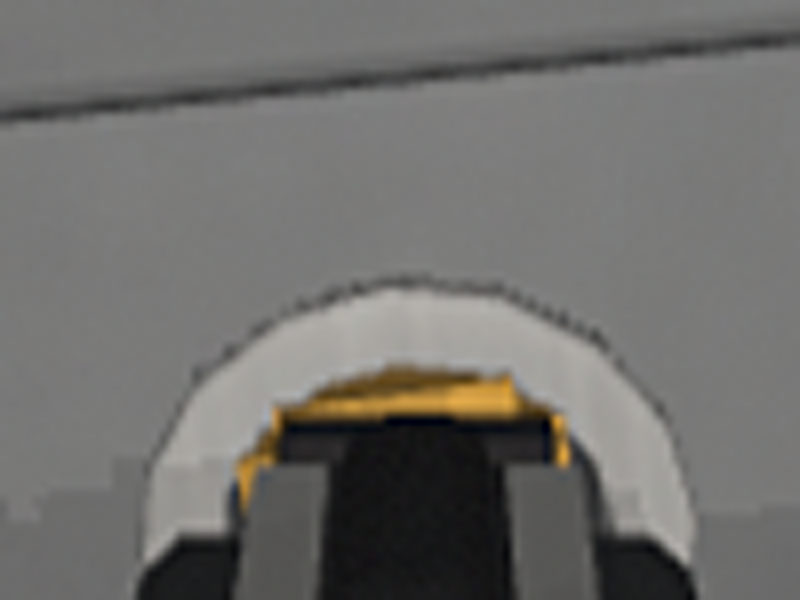

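```bash
python3 -c "
from workcell import *
print(job_done())"
```

```text
the job is handed in; nothing more can be done
None
```

The job is done and handed in at about 29 s of the 69 s allowed. The arm still holds the key turned a quarter turn.

1. **Knob:** I turned it about 60° clockwise. The picture after letting go shows the pointer in line with the set mark. It could not be re-checked later because the hood covers it.
2. **Guard:** I slid the hood until it pushed back with about 23 N at its stop. The fin's measured travel was about 89 mm of the nominal 90 mm.
3. **Key:** I wiggled it down the keyway. The readings at the end of each move showed almost no force, so the pins were not forced. It came home with the collar on the face at 8 N, at a tool height of 59.3 mm against 59.4 mm expected.
4. **Turn:** The tool turned 96°. In the last picture the cylinder's edge is parallel to the housing seam within about 2°, so it is close to a full 90°. The grip was still on the key at 60 N, with about 6 N pressing down.

- **Torque reading:** the last readings about the vertical axis scattered between 0.03 and 0.11 N m, so they only roughly agree with the 0.08 N m spring. I relied on the picture for the angle.
- **Tool tilt:** early on the wrist joint reached its range limit and left the tool tilted 1.7°. I took that out before touching anything, which cost about 3 s.
- **Bystanders:** I planned the moves clear of them and felt no stray contact, but I did not measure their positions again at the end.

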